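# Stack a flanged hub and its end cap on an inclined assembly stand

## Task

Seat the aluminium flanged hub, flange face down, on the brass centring spigot of the inclined assembly stand, so that its flange lies flush on the stand's sloping round face; only then seat the blue flanged end cap, flange down, on the hub's own brass spigot so that it lies flush on the hub. Set each part fully home rather than dropping it, let go of both, and leave the jar, the small red bottle and the loupe standing where they are.

Things in the scene. Friction and masses are not known exactly. Their poses are not given: they have to be found in the camera images.
- register: Fixed assembly stand's sloping seat: dark disc 84 mm dia, 14 thick, with brass spigot 40 mm dia, 7.5 tall (top 3.5 chamfered to 33). Origin: centre of the seat face at the spigot's foot, 64 mm above the bench. z: out of the face along the spigot, 30 deg from vertical, leaning to the robot's left; x up the slope, y level. Grey column and 124x100x12 mm base plate below it.
- hub_mid (a point): Loose aluminium hub, about 0.3 kg, flange down on the bench. Flange 76 mm dia, 12 thick; boss 44 dia from 12 to 46 mm above the underside (grip here); on top a brass spigot 26 dia, 7.5 tall, chamfered. Blind recess below, 43 dia, 9 deep, fits the stand's spigot. Point: on the axis, 29 mm above the underside; z from flange to boss. Seated, it lies 29 mm out on the register's z axis.
- cap_mid (a point): Loose blue end cap, about 0.2 kg, flange down on the bench. Flange 60 mm dia, 12 thick; boss 34 dia from 12 to 46 mm above the underside (grip here). Blind recess below, 29 dia, 9 deep, fits the hub's spigot, too small for the stand's. Point: on the axis, 29 mm above the underside; z from flange to boss. Seated, it lies on the hub's z axis, 46 mm beyond the hub's point.
- jar_mid (a point): Bystander: white jar with screw lid, 44 mm diameter, 61 mm tall, standing in front of the stand; point on its axis 30 mm above the bench.
- bottle_mid (a point): Bystander: small red bottle with blue cap, 29 mm diameter, 96 mm tall; point on its axis 48 mm above the bench.
- loupe_mid (a point): Bystander: black loupe, 37 mm diameter, 38 mm tall; point on its axis 19 mm above the bench.
There are look-alikes about, which are no part of the job. Of the things shaped like the part that bears hub_mid, the aluminium one is meant.

How it is judged:
By the outcome, as a careful person would: the job done as asked, in the order asked, and still so for the second after the job is handed in, with the robot touching nothing.
It also fails if it takes over 64 s, if anything falls off the work surface, if the arm or the gripper's body presses on something with over 40 N, if the wrist force passes 120 N, or if a joint passes its speed limit or range.

## Robot

A 7-joint arm with a two-finger parallel gripper is mounted at the origin on a cart in front of the work surface, level with it; the furniture and walls round the work are solid. World frame = base frame: x ahead of the robot, y to its left, z up, the work surface at z = 0. Lengths are in m, angles in rad, forces in N, time in s.
With the tool pointing down it reaches from about 0.425 to 0.925 m from the base axis. Payload 6.8 kg.
Tool frame: the origin (TCP) lies at the very end of the fingers, on their centre line; the grasp point (between the pads) lies grasp_offset behind it (grasp_offset is the distance from the TCP to the grasp point, in m); z points along the fingers, y is the direction in which the jaws open and shut (so a half turn about z gives the same grasp; the last joint's range is limited). The gripper opens to 85 mm and grips with 20 to 120 N. Pads are 22 mm wide; open, the fingers measure 114 mm over their backs; the gripper's body (76 mm by 85 mm) begins 54 mm behind the grasp point. The pads swing forward as they close: fully open they stand 13 mm farther back than shut.
Start: joints at [-1.295, 0.477, 0.022, 1.555, -0.011, 1.109, -0.083], TCP at [0.253, 0.626, 0.231] pointing down, gripper open.
Joint ranges: [-2.96, 2.96], [-0.34, 2.1], [-1.41, 1.46], [0.24, 2.44], [-1.37, 4.51], [0.17, 1.92], [-2.96, 2.96]. Speed limits (rad/s): [2.39, 2.39, 3.14, 3.14, 3.14, 3.14, 3.14].

## Interface

Orientations are given as a unit quaternion [w, x, y, z].
In Python, from station import * gives the robot as it stands.
- The arm moves only by the shell command python3 -m handwheel 'ROWS' [FORCE]. ROWS is JSON, one flat list of numbers, 7 for each row, row after row: the shift along the world's x, y, z in cm, then the turn, a rotation vector about the world's x, y, z in degrees, then the opening, from 0 (shut) to 1 (fully open). In form: [tx, ty, tz, ax, ay, az, fingers, tx, ty, tz, ax, ay, az, fingers, ...]. A call has 1 to 8 rows; each row is the pose to reach, as a shift and turn from the pose measured when the call began; what a row does not reach only later rows make up. A row lasts 1/12 s, in which the tool goes at most 41.7 mm and 7.16 degrees, less where a joint would pass 70% of its speed; a pose out of reach is approached as far as the arm can. A call with a gripper value outside its range is refused whole. The fingers move at their own pace and stop on an object; FORCE is the grip in N (left out, the last holds). Time passes only in rows, so rows that repeat a pose let the fingers close. It gives the time, the measured TCP pose, the force and the opening at its end, in the units of the state.
- get_obs(): the state, without advancing time (a new reading comes with each control period).
- read_camera(name): name is "side" or "top" or "wrist"; returns the picture (480x640x3 uint8, red, green, blue); there is no depth.
- camera_info(name): a dict with "fx", "fy", "cx", "cy" (pixels), "k1" (the pictures are not rectified: a ray, as slopes to the right and down, at radius r is drawn at 1 + k1 r^2 times it, then the intrinsics apply), "R" (3x3) and "t" (3): a world point X has camera coordinates R X + t; the wrist camera has in their place "mount" (4x4, takes a point from camera to tool coordinates, whose origin is the TCP and whose axes are the flange's). Camera axes: x right, y down, z forward; pixel columns grow to the right and rows downward; lengths in m; the calibration is good to about 2 mm. A picture is of the moment at which its call begins: read the wrist's pose just before it. camera_info takes no time and is no camera call.
- hand_in(): hands the job in, once; it reports no verdict.
The state is a dict: "t": time; "q": joint angles; "joint_vel": joint speeds; "joint_torque": joint torques, N m; "eef_pos": TCP position; "tool_rot": TCP orientation; "contact_force": force on the tool from outside, world axes, zero at the start; "torque": the same for the moment, N m; "gripper_width": opening from 0.0 (shut) to 1.0 (fully open).
Only numpy, scipy, OpenCV 4.12 (cv2) and the standard library are available. Lean on these libraries where they do the work, as an engineer would, in place of code of your own. Each camera call takes 0.05 s, during which the arm holds its last target. There are 200 camera calls.

## Working session

There is one attempt and no reset: what is moved stays moved. The work goes in short steps, Python scripts to look and compute and a shell command to move; the robot and the scene stay as the last step left them, time stands still between calls to the robot, and variables do not carry over. Pictures are saved under pics/ and viewed, on a budget of 10 in all, crops included, one or two more only if the job needs it, and the job is handed in when it is done.

```bash
ls; mkdir -p pics; python3 - <<'E'
from station import *
import cv2,numpy as np
o=get_obs();print({k:np.round(v,3).tolist() for k,v in o.items()})
for n in("side","top","wrist"):
    c=camera_info(n);print(n,{k:np.round(v,4).tolist() for k,v in c.items()})
    im=read_camera(n)[:,:,::-1];cv2.imwrite(f"pics/{n}0.png",im)
try: print(grasp_offset)
except Exception as e: print(e)
E
```

```text
pics
{'t': 0.0, 'q': [-1.295, 0.478, 0.022, 1.556, -0.011, 1.109, -0.083], 'joint_vel': [-0.001, 0.0, 0.001, 0.0, 0.0, 0.002, 0.0], 'joint_torque': [0.0, -59.644, 1.609, -28.12, 0.013, 0.009, -0.0], 'eef_pos': [0.253, 0.625, 0.23], 'tool_rot': [-0.0, 0.191, 0.982, -0.001], 'contact_force': [0.409, 0.081, 0.021], 'torque': [0.04, 0.018, -0.023], 'gripper_width': 0.998}
side {'fx': 591.9753, 'fy': 591.9753, 'cx': 310.8646, 'cy': 246.2383, 'k1': -0.0013, 'R': [[0.8225, -0.5686, -0.0146], [-0.2659, -0.3616, -0.8936], [0.5028, 0.7388, -0.4486]], 't': [-0.4133, 0.2124, 0.8807]}
top {'fx': 433.2374, 'fy': 433.2374, 'cx': 319.9829, 'cy': 237.4161, 'k1': 0.0066, 'R': [[0.0, -1.0, 0.0036], [-0.9855, -0.0006, -0.1697], [0.1697, -0.0036, -0.9855]], 't': [0.0591, 0.5387, 0.9019]}
wrist {'fx': 424.2743, 'fy': 424.2743, 'cx': 316.3312, 'cy': 245.7854, 'k1': -0.0527, 'mount': [[0.0015, -0.9607, -0.2776, 0.0704], [1.0, 0.0016, 0.0001, -0.0], [0.0004, -0.2776, 0.9607, -0.1427], [0.0, 0.0, 0.0, 1.0]]}
0.0187
```

View pics/top0.png

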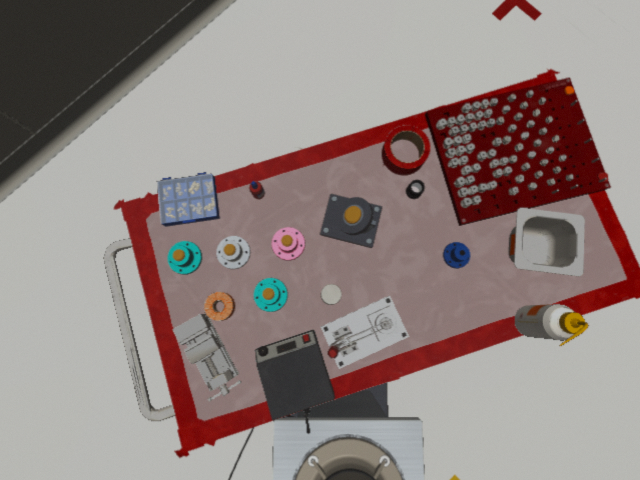

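View pics/side0.png

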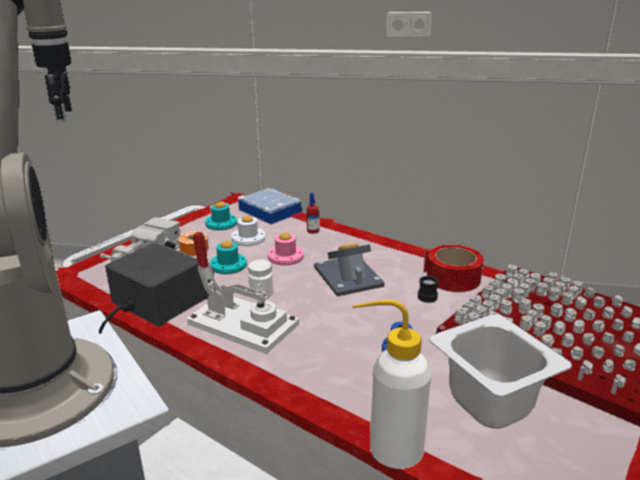

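The aluminium hub is near top (233,251) / side (247,230). The blue cap is at top (457,255), and in the side view it is mostly hidden behind the wash bottle at (402,330). The stand's spigot is at top (353,215) / side (348,248), jar at (331,294), red bottle at (256,188), loupe at (416,188).

```bash
cat > h.py <<'E'
from station import *
import cv2,numpy as np
from scipy.spatial.transform import Rotation as Ro
def rot(q): return Ro.from_quat([q[1],q[2],q[3],q[0]])
def pose(o=None):
    o=o or get_obs(); return rot(o["tool_rot"]).as_matrix(),np.array(o["eef_pos"])
def ext(n,P=None):
    """camera->world R,centre"""
    c=camera_info(n)
    if n!="wrist":
        R=np.array(c["R"]);return c,R.T,-R.T@np.array(c["t"])
    M=np.array(c["mount"]);R,p=P;return c,R@M[:3,:3],R@M[:3,3]+p
def ray(n,uv,P=None):
    c,R,C=ext(n,P);d=(np.array(uv,float)-[c["cx"],c["cy"]])/[c["fx"],c["fy"]];s=d.copy()
    for _ in range(10): s=d/(1+c["k1"]*(s@s))
    v=R@np.r_[s,1];return C,v/np.linalg.norm(v)
def onz(n,uv,z,P=None):
    C,v=ray(n,uv,P);return C+v*(z-C[2])/v[2]
def proj(n,X,P=None):
    c,R,C=ext(n,P);x=R.T@(np.array(X)-C);s=x[:2]/x[2];s=s*(1+c["k1"]*(s@s))
    return s*[c["fx"],c["fy"]]+[c["cx"],c["cy"]]
def tri(rays):
    A=np.zeros((3,3));b=np.zeros(3)
    for C,v in rays:
        M=np.eye(3)-np.outer(v,v);A+=M;b+=M@C
    X=np.linalg.solve(A,b);return X,[float(np.linalg.norm(np.cross(X-C,v))) for C,v in rays]
def blobs(im,lo,hi,amin=30,box=None):
    """HSV blobs: (cx,cy),(bbox),area ; im BGR"""
    m=cv2.inRange(cv2.cvtColor(im,cv2.COLOR_BGR2HSV),np.array(lo),np.array(hi))
    if box: k=np.zeros_like(m);k[box[1]:box[3],box[0]:box[2]]=255;m&=k
    n,l,s,c=cv2.connectedComponentsWithStats(m)
    return [(c[i].round(1).tolist(),s[i][:4].tolist(),int(s[i][4])) for i in range(1,n) if s[i][4]>=amin]
E
python3 - <<'E'
from h import *
t=cv2.imread("pics/top0.png");s=cv2.imread("pics/side0.png")
for n,im in(("top",t),("side",s)):
    print(n,"brass",*blobs(im,(8,120,80),(25,255,255),25),sep="\n ")
    print(n,"blue",*blobs(im,(105,130,40),(125,255,255),25),sep="\n ")
print("hub",onz("top",(229.5,249.5),.0535),onz("top",(233,252),.012))
print("cap",onz("top",(457,255),.012), proj("side",onz("top",(457,255),.012)))
print("spig",onz("top",(353,215),.07))
for k,uv,z in(("jar",(331,294),.061),("bot",(255,187),.09),("loupe",(417,187),.038)):print(k,onz("top",uv,z))
print("base",*[onz("top",p,.012) for p in((334,195),(382,208),(370,246),(321,233))])
E
```

```text
top
 brass
 ([568.8, 89.9], [565, 86, 9, 9], 66)
 ([352.4, 214.2], [345, 206, 16, 17], 222)
 ([286.5, 240.1], [281, 235, 11, 11], 95)
 ([229.2, 249.2], [224, 244, 11, 11], 93)
 ([178.5, 254.7], [174, 250, 10, 11], 87)
 ([268.0, 293.3], [263, 288, 11, 11], 92)
 ([219.0, 305.7], [205, 292, 29, 28], 519)
 ([534.4, 309.5], [527, 305, 18, 10], 93)
 ([573.4, 324.5], [560, 312, 28, 34], 468)
 ([454.0, 477.8], [450, 475, 9, 5], 25)
top
 blue
 ([188.1, 220.8], [182, 219, 14, 4], 29)
 ([456.3, 254.6], [444, 242, 26, 26], 466)
side
 brass
 ([219.3, 203.7], [214, 201, 11, 6], 49)
 ([246.9, 218.5], [243, 216, 9, 6], 44)
 ([186.9, 245.3], [179, 232, 17, 24], 225)
 ([284.8, 236.0], [279, 233, 12, 7], 61)
 ([226.3, 244.1], [221, 241, 11, 7], 58)
 ([348.0, 246.0], [339, 244, 19, 5], 53)
 ([400.1, 334.4], [353, 300, 68, 60], 1206)
side
 blue
 ([311.5, 198.4], [310, 193, 4, 12], 43)
 ([270.0, 211.9], [239, 200, 62, 23], 576)
 ([396.4, 324.6], [392, 322, 10, 7], 40)
 ([384.1, 344.5], [383, 339, 3, 11], 27)
hub [0.51079242 0.25452611 0.0535    ] [0.51106451 0.25504631 0.012     ]
cap [ 0.50452413 -0.24949395  0.012     ] [400.71017768 345.10178123]
spig [ 0.58350691 -0.01164902  0.07      ]
jar [0.41522728 0.0361446  0.061     ]
bot [0.63973603 0.19757078 0.09      ]
loupe [ 0.65541228 -0.15926569  0.038     ]
base [0.6438004  0.02683811 0.012     ] [ 0.61311096 -0.08316206  0.012     ] [ 0.52490262 -0.05389374  0.012     ] [0.55469651 0.05685324 0.012     ]
```

```bash
python3 -m handwheel '[25.8,-37,-3,0,0,6.5,1,25.8,-37,-3,0,0,6.5,1,25.8,-37,-3,0,0,6.5,1,25.8,-37,-3,0,0,6.5,1,25.8,-37,-3,0,0,6.5,1,25.8,-37,-3,0,0,6.5,1,25.8,-37,-3,0,0,6.5,1,25.8,-37,-3,0,0,6.5,1]' 60; python3 - <<'E'
from h import *
X,r=tri([ray("top",(229.2,249.2)),ray("side",(246.9,218.5))]);print("hub spigot",X,r)
X,r=tri([ray("top",(352.4,214.2)),ray("side",(348.0,246.0))]);print("stand spigot",X,r)
o=get_obs();print(o["eef_pos"],o["q"])
E
```

```text
t: 0.82
eef_pos: [0.4434, 0.351, 0.2085]
tool_rot: [-0.0, 0.135, 0.991, -0.001]
contact_force: [1.3, -0.4, -0.4]
gripper_width: 1.0
hub spigot [0.51075157 0.25636362 0.05053121] [0.0012493268167132576, 0.0012493268167133634]
stand spigot [ 0.58469181 -0.00995695  0.06856628] [0.0010232970244997807, 0.0010232970244997866]
[0.4434384  0.35100173 0.20846434] [-0.8506701   0.32143581  0.08710501  1.84999061 -0.0323229   0.97281351
  0.55078076]
```

```bash
python3 -m handwheel '[6.8,-9.6,-2,0,0,0,1,6.8,-9.6,-2,0,0,0,1,6.8,-9.6,-2,0,0,0,1,6.8,-9.6,-2,0,0,0,1,6.8,-9.6,-2,0,0,0,1]'; python3 - <<'E'
from h import *
P=pose();im=read_camera("wrist")[:,:,::-1].copy();cv2.imwrite("pics/w1.png",im);np.savez("pics/w1.npz",R=P[0],p=P[1])
print(P);print(proj("wrist",(.511,.2555,.0535),P),proj("wrist",(.511,.2555,0.012),P))
print(*blobs(im,(8,100,60),(25,255,255),100),sep="\n")
E
```

```text
t: 1.23
eef_pos: [0.5125, 0.2519, 0.1879]
tool_rot: [-0.0, 0.138, 0.99, -0.002]
contact_force: [-1.0, 0.6, -0.0]
gripper_width: 1.0
(array([[-9.62167334e-01,  2.72457469e-01, -9.73774163e-04],
       [ 2.72459176e-01,  9.62162834e-01, -2.94576499e-03],
       [ 1.34333634e-04, -3.09963255e-03, -9.99995187e-01]]), array([0.51253054, 0.25190957, 0.18790237]))
[321.53198914 228.51453888] [321.07714483 215.60835313]
([307.6, 37.6], [279, 7, 58, 62], 1129)
([154.7, 124.6], [136, 106, 39, 39], 1186)
([476.4, 166.3], [458, 148, 38, 38], 1106)
([322.1, 226.8], [305, 209, 36, 36], 998)
([164.9, 298.2], [148, 282, 35, 34], 911)
```

View pics/w1.png

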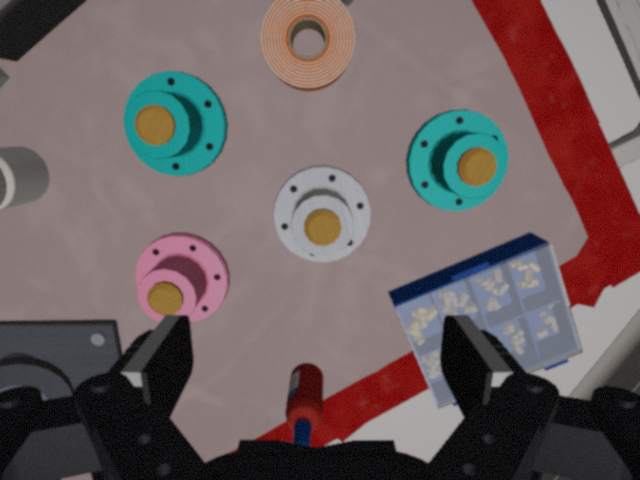

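The view shows the aluminium hub with its flange at about (322,213) and spigot at (322,227), clear of the pink and teal look-alikes.

```bash
python3 - <<'E'
from h import *
P=pose()
print(onz("wrist",(322.1,226.8),.0535,P),onz("wrist",(322.3,213.5),.012,P))
print(tri([ray("top",(229.2,249.2)),ray("side",(246.9,218.5)),ray("wrist",(322.1,226.8),P)]))
E
```

```text
[0.5089367  0.25882645 0.0535    ] [0.50862407 0.25954162 0.012     ]
(array([0.5107124 , 0.25754672, 0.04958576]), [0.002007911663727467, 0.0007783105979111387, 0.0013500338855569904])
```

```bash
python3 -m handwheel '[-0.25,0.55,-4,0,0,0,1,-0.25,0.55,-8,0,0,0,1,-0.25,0.55,-12,0,0,0,1,-0.25,0.55,-15,0,0,0,1,-0.25,0.55,-17,0,0,0,1,-0.25,0.55,-17,0,0,0,1,-0.25,0.55,-17,0,0,0,1]' 60; python3 -m handwheel '[0,0,0,0,0,0,0.2,0,0,0,0,0,0,0.2,0,0,0,0,0,0,0.2,0,0,0,0,0,0,0.2,0,0,0,0,0,0,0.2,0,0,0,0,0,0,0.2,0,0,0,0,0,0,0.2,0,0,0,0,0,0,0.2]' 60
```

```text
t: 1.87
eef_pos: [0.5076, 0.2613, 0.0177]
tool_rot: [-0.001, 0.134, 0.991, -0.001]
contact_force: [-0.6, -0.2, 1.1]
gripper_width: 1.001
t: 2.53
eef_pos: [0.5083, 0.2615, 0.0195]
tool_rot: [-0.001, 0.135, 0.991, -0.001]
contact_force: [-2.8, -1.7, 8.9]
gripper_width: 0.503
```

```bash
python3 -m handwheel '[0,0,1,0,0,0,0.2,0,0,5,0,0,0,0.2,0,0,9,0,0,0,0.2,0,0,13,0,0,0,0.2,0,0,16,0,0,0,0.2,0,0,16,0,0,0,0.2,0,0,16,0,0,0,0.2]'; python3 - <<'E'
from h import *
P=pose();im=read_camera("wrist")[:,:,::-1].copy();cv2.imwrite("pics/w2.png",im);np.savez("pics/w2.npz",R=P[0],p=P[1])
print(P[1],get_obs()["q"].round(2))
print(*blobs(im,(8,100,60),(25,255,255),100),sep="\n")
R,p=P
print([proj("wrist",p+R@np.array([0,0,-.034]),P),proj("wrist",p+R@np.array([0.01,0,-.034]),P),proj("wrist",p,P),proj("wrist",p+R@np.array([0,0,.0075]),P)])
E
```

```text
t: 3.12
eef_pos: [0.5094, 0.2622, 0.1822]
tool_rot: [0.001, 0.135, 0.991, 0.001]
contact_force: [-1.0, 0.4, -3.3]
gripper_width: 0.495
[0.50935297 0.26217465 0.18216151] [-0.69  0.36  0.13  1.87 -0.06  0.92  0.77]
([292.7, 44.0], [260, 13, 66, 64], 1135)
([137.1, 132.7], [118, 114, 40, 39], 1227)
([463.9, 176.4], [445, 158, 39, 38], 1125)
([148.6, 307.9], [131, 292, 36, 33], 931)
([316.2, 376.2], [276, 338, 82, 77], 4940)
([10.4, 421.0], [0, 401, 27, 45], 845)
[array([316.28481237, 373.41177784]), array([316.33713071, 343.05356328]), array([316.32185693, 321.58736688]), array([316.32806277, 312.89561791])]
```

View pics/w2.png

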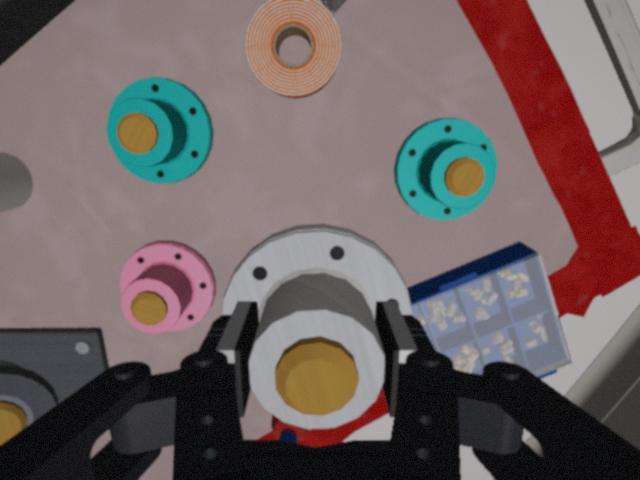

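The hub is held square between the pads, its spigot at (316,376) where predicted to about 1 mm. Next, on to a tilted viewing pose beside the stand.

```bash
python3 -m handwheel '[3,-4,3,0,0,0,0.2,5,-8,3,-6,1.6,0,0.2,8,-12,3,-12,3.3,0,0.2,10,-15,3,-18,5,0,0.2,13,-18,2,-24,6.6,0,0.2,16,-21,1,-28.9,8,0,0.2,17,-23.2,1,-28.9,8,0,0.2,17,-23.2,1,-28.9,8,0,0.2]'; python3 -m handwheel '[0,0,0,0,0,0,0.2,0,0,0,0,0,0,0.2]'; python3 - <<'E'
from h import *
o=get_obs();P=pose(o);im=read_camera("wrist")[:,:,::-1].copy();cv2.imwrite("pics/w3.png",im);np.savez("pics/w3.npz",R=P[0],p=P[1])
print(P[1],P[0].round(3),o["q"].round(2),proj("wrist",(.584,-.012,.067),P))
print(*blobs(im,(8,100,60),(25,255,255),100),sep="\n")
E
```

```text
t: 3.83
eef_pos: [0.6788, 0.0216, 0.1858]
tool_rot: [-0.038, 0.132, 0.956, -0.261]
contact_force: [-0.1, -2.0, -2.0]
gripper_width: 0.494
t: 4.0
eef_pos: [0.6772, 0.0194, 0.1828]
tool_rot: [-0.04, 0.133, 0.955, -0.262]
contact_force: [-0.3, 0.1, -2.5]
gripper_width: 0.5
[0.67724399 0.01937173 0.18284028] [[-0.961  0.233 -0.147]
 [ 0.275  0.827 -0.49 ]
 [ 0.008 -0.511 -0.859]] [-0.53  0.7   0.32  1.45  0.26  1.31  0.94] [335.57357384 106.9796468 ]
([2.8, 31.1], [0, 17, 8, 33], 199)
([338.9, 108.1], [307, 75, 65, 67], 3329)
([61.4, 152.1], [45, 131, 32, 44], 1006)
([316.5, 376.1], [276, 338, 82, 77], 4916)
```

View pics/w3.png

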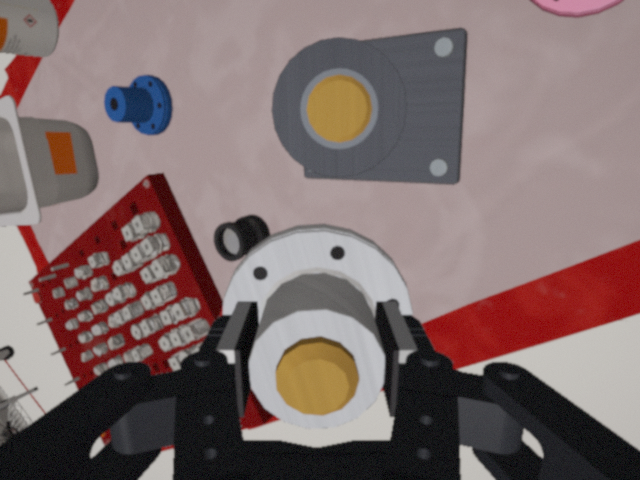

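```bash
python3 - <<'E'
from h import *
d=np.load("pics/w3.npz");P=(d["R"],d["p"])
rt,rs,rw=ray("top",(352.4,214.2)),ray("side",(348.0,246.0)),ray("wrist",(338.9,108.1),P)
for n,rr in(("tsw",[rt,rs,rw]),("tw",[rt,rw]),("sw",[rs,rw])):print(n,*tri(rr))
a,b=onz("wrist",(444,46),.012,P),onz("wrist",(438,167),.012,P);v=b-a;print("screws az of level edge",a,b,np.degrees(np.arctan2(v[1],v[0])),np.linalg.norm(v))
# ellipse of dark disc / brass in wrist
im=cv2.imread("pics/w3.png");m=cv2.inRange(cv2.cvtColor(im,cv2.COLOR_BGR2HSV),(8,100,60),(25,255,255))
k=max(cv2.findContours(m[:200],0,1)[0],key=cv2.contourArea);e=cv2.fitEllipse(k);print("brass ell",e)
n=np.array([.5*np.cos(np.radians(74.6)),.5*np.sin(np.radians(74.6)),.866]);print("n",n)
for X in ((.584,-.012,.064),): 
  X=np.array(X);print(proj("wrist",X,P),proj("wrist",X+.0075*n,P))
E
```

```text
tsw [ 0.58511468 -0.00966765  0.06808162] [0.0010299355973723277, 0.001142854838234642, 0.00042470727552182733]
tw [ 0.58560561 -0.01029693  0.06706203] [0.0004501005371725623, 0.00045010053717262126]
sw [ 0.58495633 -0.00908341  0.06794928] [0.0006622197161970292, 0.0006622197161971307]
screws az of level edge [0.55940362 0.04598729 0.012     ] [0.63425458 0.02640346 0.012     ] -14.662067732530199 0.0773704942046201
brass ell ((338.8638610839844, 108.07328796386719), (62.925071716308594, 65.55192565917969), 6.929073333740234)
n [0.13277806 0.4820477  0.866     ]
[337.87718179 107.18161805] [338.32211583 106.57087453]
```

```bash
python3 - <<'E'
from h import *
from scipy.optimize import least_squares
d=np.load("pics/w3.npz");P=(d["R"],d["p"])
im=cv2.imread("pics/w3.png")
s=read_camera("side")[:,:,::-1].copy();t=read_camera("top")[:,:,::-1].copy();cv2.imwrite("pics/s4.png",s);cv2.imwrite("pics/t4.png",t)
o=get_obs();P2=pose(o);print(P2[1])
for n,i in(("side",s),("top",t)):
    print(n,proj(n,P2[1]+P2[0]@[0,0,-.03],P2),*blobs(i,(8,110,60),(25,255,255),20),sep="\n ")
# flange upper rim: highest bright/grad pixel per column
g=cv2.GaussianBlur(cv2.cvtColor(im,cv2.COLOR_BGR2GRAY),(3,3),0).astype(float)
pts=[]
for th in np.radians(np.arange(200,341,4)):
    rr=np.arange(75,115,.5);u=316+rr*np.cos(th);v=315+rr*np.sin(th)
    pr=np.array([g[int(round(b)),int(round(a))] for a,b in zip(u,v)])
    dd=np.abs(np.convolve(pr,[1,1,0,-1,-1],'same'));dd[:3]=0;dd[-3:]=0;i=dd.argmax();pts.append((u[i],v[i]))
pts=np.array(pts);e=cv2.fitEllipse(pts.astype(np.float32));print("flange ell",e)
c=camera_info("wrist");M=np.array(c["mount"]);I=(np.eye(3),np.zeros(3))
def f(p):
    out=[]
    for uv in pts:
        C,v=ray("wrist",uv,I);X=C+v*(p[2]-C[2])/v[2];out.append(np.hypot(X[0]-p[0],X[1]-p[1])-.038)
    return out
r=least_squares(f,[0,0,.0075],loss="soft_l1",f_scale=.0005);print("flange top centre in tool mm",r.x*1e3,np.abs(r.fun).mean()*1e3)
for z in(-.0265,-.034,.0075,.015): print(z,proj("wrist",[0,0,z],I))
E
```

```text
[0.67795181 0.02334442 0.18495926]
side
 [373.87094454 158.73459582]
 ([219.4, 203.7], [214, 201, 11, 6], 50)
 ([187.1, 244.6], [179, 232, 17, 24], 260)
 ([284.8, 236.0], [280, 233, 11, 7], 63)
 ([206.2, 244.2], [205, 240, 3, 11], 25)
 ([226.2, 244.1], [221, 241, 11, 7], 60)
 ([348.1, 245.9], [339, 243, 19, 7], 58)
 ([399.9, 334.2], [353, 300, 68, 60], 1227)
top
 [331.71352266 146.75530908]
 ([568.8, 89.9], [565, 86, 9, 9], 67)
 ([331.8, 147.9], [328, 146, 9, 5], 36)
 ([352.4, 214.2], [345, 206, 16, 18], 225)
 ([287.8, 240.7], [283, 235, 10, 11], 70)
 ([512.1, 244.0], [510, 234, 5, 21], 85)
 ([271.1, 294.2], [269, 289, 5, 10], 32)
 ([534.3, 309.8], [527, 305, 18, 11], 103)
 ([572.6, 324.4], [560, 312, 28, 34], 535)
 ([454.2, 477.8], [450, 475, 9, 5], 26)
flange ell ((318.7423400878906, 305.54913330078125), (158.54176330566406, 189.9232635498047), 111.25371551513672)
flange top centre in tool mm [-5.6122397  -0.74633527 17.29933505] 1.3918541022141837
-0.0265 [316.34701886 359.48053823]
-0.034 [316.34000886 373.08438325]
0.0075 [316.37113451 312.5566419 ]
0.015 [316.37522036 304.5875632 ]
```

```bash
python3 - <<'E'
from h import *
L=[]
for i in range(8):
    o=get_obs();im=read_camera("wrist")[:,:,::-1]
    b=[x for x in blobs(im,(8,100,60),(25,255,255),2000)]
    L.append(np.r_[np.array(o["eef_pos"])*1e3,rot(o["tool_rot"]).as_rotvec(degrees=True),np.degrees(o["q"][:2]),b[0][0]])
print(np.round(L,2))
im=im.copy()
I=(np.eye(3),np.zeros(3))
g=cv2.GaussianBlur(cv2.cvtColor(im,cv2.COLOR_BGR2GRAY),(3,3),0)
pts=[]
for th in np.radians(np.arange(196,345,4)):
    rr=np.arange(70,115,.25);u=(316+rr*np.cos(th)).astype(np.float32);v=(315+rr*np.sin(th)).astype(np.float32)
    pr=cv2.remap(g,u[None],v[None],1)[0].astype(float)
    k=np.where((pr[:-12]>155)&(pr[12:]<pr[:-12]-18))[0]
    if len(k): pts.append((th,rr[k[-1]]+3,u[k[-1]]+3*np.cos(th),v[k[-1]]+3*np.sin(th)))
pts=np.array(pts);print(np.c_[np.degrees(pts[:,0]),pts[:,1]].round(1).tolist())
E
```

```text
[[ 677.95   23.34  184.96  -23.05 -167.95   45.73  -30.42   39.9   334.2
   108.1 ]
 [ 678.21   23.54  185.45  -23.04 -168.01   45.72  -30.44   39.87  334.1
   107.6 ]
 [ 678.42   23.49  185.81  -23.05 -168.04   45.72  -30.44   39.85  334.4
   107.1 ]
 [ 678.55   23.26  186.02  -23.08 -168.05   45.74  -30.44   39.84  334.8
   106.7 ]
 [ 678.64   22.97  186.15  -23.12 -168.05   45.75  -30.43   39.84  335.2
   106.4 ]
 [ 678.73   22.67  186.19  -23.15 -168.05   45.77  -30.42   39.84  335.6
   106.2 ]
 [ 678.73   22.4   186.19  -23.18 -168.03   45.79  -30.41   39.85  335.9
   106.1 ]
 [ 678.77   22.17  186.13  -23.2  -168.02   45.8   -30.39   39.86  336.2
   105.9 ]]
[[196.0, 94.8], [200.0, 94.0], [204.0, 94.0], [208.0, 93.8], [212.0, 93.0], [216.0, 100.2], [220.0, 92.2], [224.0, 91.8], [228.0, 90.5], [232.0, 90.0], [236.0, 89.8], [240.0, 89.2], [244.0, 88.5], [248.0, 87.8], [252.0, 87.8], [256.0, 88.0], [260.0, 87.5], [264.0, 86.8], [268.0, 86.8], [272.0, 87.0], [276.0, 87.8], [280.0, 87.5], [284.0, 87.2], [288.0, 87.8], [292.0, 88.8], [296.0, 89.5], [300.0, 89.5], [304.0, 90.2], [308.0, 90.8], [312.0, 92.0], [316.0, 91.8], [320.0, 92.2], [324.0, 93.5], [328.0, 94.2], [332.0, 94.5], [336.0, 95.0], [340.0, 95.8], [344.0, 96.8]]
```

```bash
python3 -m handwheel '[0,0,0,0.5,-0.9,0.4,0.2,0,0,0,0.5,-0.9,0.4,0.2,0,0,0,0.5,-0.9,0.4,0.2,0,0,0,0.5,-0.9,0.4,0.2,0,0,0,0.5,-0.9,0.4,0.2,0,0,0,0.5,-0.9,0.4,0.2,0,0,0,0.5,-0.9,0.4,0.2,0,0,0,0.5,-0.9,0.4,0.2]'
cat >> h.py <<'E'
def flange(im,R=.038,c0=(316,315),rng=(70,115)):
    """flange top circle centre of the held part in tool coordinates"""
    from scipy.optimize import least_squares
    I=(np.eye(3),np.zeros(3));g=cv2.GaussianBlur(cv2.cvtColor(im,cv2.COLOR_BGR2GRAY),(3,3),0);pts=[]
    for th in np.radians(np.arange(196,345,4)):
        rr=np.arange(*rng,.25);u=(c0[0]+rr*np.cos(th)).astype(np.float32);v=(c0[1]+rr*np.sin(th)).astype(np.float32)
        pr=cv2.remap(g,u[None],v[None],1)[0].astype(float)
        k=np.where((pr[:-12]>155)&(pr[12:]<pr[:-12]-18))[0]
        if len(k): pts.append((u[k[-1]]+1.5*np.cos(th),v[k[-1]]+1.5*np.sin(th)))
    rays=[ray("wrist",p,I) for p in pts]
    f=lambda p:[np.hypot(*((C+v*(p[2]-C[2])/v[2])[:2]-p[:2]))-R for C,v in rays]
    r=least_squares(f,[0,0,.0075],loss="soft_l1",f_scale=.0003);return r.x,np.abs(r.fun).mean()
E
python3 - <<'E'
from h import *
o=get_obs();P=pose(o);im=read_camera("wrist")[:,:,::-1].copy();cv2.imwrite("pics/w5.png",im)
b=blobs(im,(8,100,60),(25,255,255),2000);print(P[1],P[0].round(3)[:,2],P[0].round(3)[:,0],b)
print("flange top in tool",*flange(im))
rt,rs,rw=ray("top",(352.4,214.2)),ray("side",(348.0,246.0)),ray("wrist",b[0][0],P)
for n,rr in(("tsw",[rt,rs,rw]),("tw",[rt,rw]),("sw",[rs,rw])):print(n,*tri(rr))
X=tri([rt,rs,rw])[0];print("spigot top in tool",P[0].T@(X-P[1]))
C,v=rw;print("wrist ray at z=.0705",C+v*(.0705-C[2])/v[2])
E
```

```text
t: 5.22
eef_pos: [0.6788, 0.022, 0.186]
tool_rot: [-0.03, 0.131, 0.957, -0.256]
contact_force: [-0.7, -0.6, -2.4]
gripper_width: 0.496
[0.67878197 0.02196861 0.18596523] [-0.124 -0.482 -0.868] [-0.964  0.265 -0.009] [([333.7, 102.5], [302, 70, 64, 66], 3292), ([316.5, 376.1], [276, 338, 82, 77], 4913)]
flange top in tool [-5.61915988e-03  6.95375539e-05  1.04453709e-02] 0.0003379450676734163
tsw [ 0.58508354 -0.00968325  0.06811611] [0.0010275395686538266, 0.0011289191381441024, 0.0003942679312190462]
tw [ 0.58557316 -0.01028588  0.06716926] [0.0004573351518112405, 0.0004573351518113506]
sw [ 0.58490547 -0.00912031  0.06798108] [0.0006454954990229108, 0.0006454954990228419]
spigot top in tool [0.08305284 0.01014406 0.12910839]
wrist ray at z=.0705 [ 0.58586902 -0.00828314  0.0705    ]
```

```bash
cat > j.py <<'E'
from h import *
from scipy.optimize import least_squares
def rim(im,c0,rng,ths,thr,drop):
    g=cv2.GaussianBlur(cv2.cvtColor(im,cv2.COLOR_BGR2GRAY),(3,3),0);pts=[]
    for th in np.radians(ths):
        rr=np.arange(*rng,.25);u=(c0[0]+rr*np.cos(th)).astype(np.float32);v=(c0[1]+rr*np.sin(th)).astype(np.float32)
        pr=cv2.remap(g,u[None],v[None],1)[0].astype(float)
        k=np.where((pr[:-12]>thr)&(pr[12:]<pr[:-12]-drop))[0]
        if len(k): pts.append((u[k[-1]]+1.5*np.cos(th),v[k[-1]]+1.5*np.sin(th)))
    return np.array(pts)
def fit(A,B,RA=.038,RB=.022):
    I=(np.eye(3),np.zeros(3));a=[ray("wrist",p,I) for p in A];b=[ray("wrist",p,I) for p in B]
    h=lambda C,v,z,p,R:np.hypot(*((C+v*(z-C[2])/v[2])[:2]-p[:2]))-R
    f=lambda p:[h(C,v,p[2],p,RA) for C,v in a]+[h(C,v,p[2]-.034,p,RB) for C,v in b]
    r=least_squares(f,[0,0,.0075],loss="soft_l1",f_scale=.0003);return r.x*1e3,np.abs(r.fun[:len(a)]).mean()*1e3,np.abs(r.fun[len(a):]).mean()*1e3
E
python3 - <<'E'
from j import *
im=cv2.imread("pics/w5.png")
A=rim(im,(316,315),(70,115),np.arange(196,345,4),155,18)
B=rim(im,(317,369),(44,75),np.r_[50:131:5,235:306:5],140,20)
print(B.round(0).tolist())
print(fit(A,B));print(fit(A[:0],B))
E
```

```text
[[281.0, 317.0], [286.0, 315.0], [290.0, 312.0], [295.0, 310.0], [301.0, 309.0], [306.0, 309.0], [312.0, 308.0], [317.0, 308.0], [322.0, 308.0], [328.0, 308.0], [333.0, 310.0], [338.0, 311.0], [343.0, 313.0], [348.0, 314.0], [354.0, 317.0]]
(array([-5.49482295,  0.06992815,  9.7616191 ]), np.float64(0.34585315604374894), np.float64(0.12210081461907311))
(array([-4.88467507,  0.14312927,  8.33474391]), np.float64(nan), np.float64(0.1149808664954952))j.py:15: RuntimeWarning: Mean of empty slice.
  r=least_squares(f,[0,0,.0075],loss="soft_l1",f_scale=.0003);return r.x*1e3,np.abs(r.fun[:len(a)]).mean()*1e3,np.abs(r.fun[len(a):]).mean()*1e3
  ret = ret.dtype.type(ret / rcount)
```

```bash
python3 -m handwheel '[-4,1.6,-0.3,0,0,0,0.2,-8.3,3.2,-0.6,0,0,0,0.2,-8.3,3.2,-0.6,0,0,0,0.2,-8.7,1.7,-3.2,0,0,0,0.2,-9.1,0.3,-5.8,0,0,0,0.2,-9.3,-0.7,-7.5,0,0,0,0.2,-9.4,-1.2,-8.4,0,0,0,0.2,-9.4,-1.2,-8.4,0,0,0,0.2]' 80;python3 -m handwheel '[0,0,0,0,0,0,0.2,0,0,0,0,0,0,0.2,0,0,0,0,0,0,0.2,0,0,0,0,0,0,0.2,0,0,0,0,0,0,0.2,0,0,0,0,0,0,0.2]'; python3 - <<'E'
from j import *
o=get_obs();P=pose(o);im=read_camera("wrist")[:,:,::-1].copy();cv2.imwrite("pics/w6.png",im)
s=read_camera("side")[:,:,::-1].copy();cv2.imwrite("pics/s6.png",cv2.resize(s[120:320,250:490],None,fx=3,fy=3,interpolation=2))
o=get_obs();P=pose(o)
print(P[1],P[0].round(3)[:,2],P[0].round(3)[:,0],o["q"].round(2))
X=np.array([.5851,-.0097,.0681]);print("spigot top in tool mm",P[0].T@(X-P[1])*1e3)
E
```

```text
t: 5.93
eef_pos: [0.5834, 0.0082, 0.1006]
tool_rot: [-0.031, 0.131, 0.957, -0.257]
contact_force: [0.5, -0.5, -2.4]
gripper_width: 0.488
t: 6.43
eef_pos: [0.5838, 0.0086, 0.101]
tool_rot: [-0.031, 0.131, 0.957, -0.256]
contact_force: [-1.1, 0.4, -3.0]
gripper_width: 0.49
[0.58356172 0.00843764 0.10080736] [-0.127 -0.483 -0.866] [-0.964  0.267 -0.007] [-0.58  0.65  0.31  1.77  0.29  1.05  0.82]
spigot top in tool mm [-6.08626147  1.56368637 36.90019193]
```

View pics/s6.png

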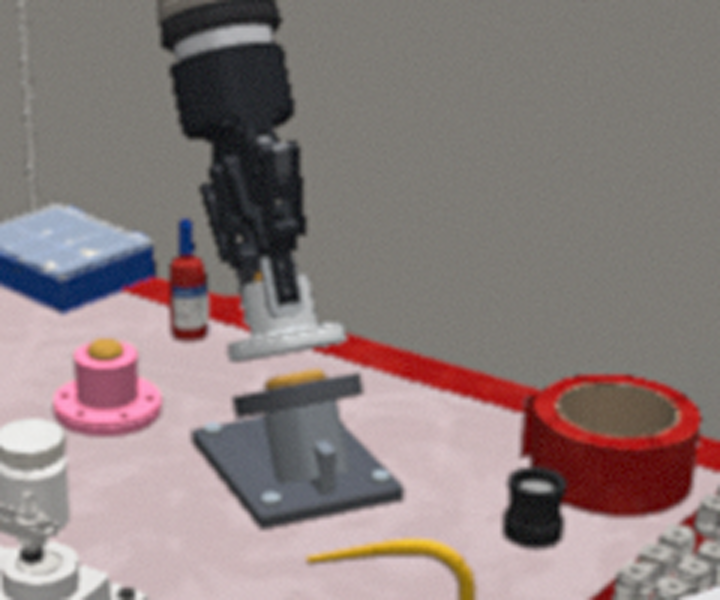

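The hub flange at (287,341) hangs parallel above the stand's disc at (298,392), in line with the spigot.

```bash
python3 -m handwheel '[0.13,0.11,-0.07,0,0,0,0.2,0.05,-0.2,-0.6,0,0,0,0.2,0,-0.45,-1.1,0,0,0,0.2,-0.07,-0.6,-1.4,0,0,0,0.2,-0.1,-0.76,-1.63,0,0,0,0.2,-0.1,-0.76,-1.63,0,0,0,0.2,-0.1,-0.76,-1.63,0,0,0,0.2]'; python3 - <<'E'
from j import *
o=get_obs();P=pose(o)
X=np.array([.5851,-.0097,.0681]);print("spigot top in tool mm",P[0].T@(X-P[1])*1e3, P[0].T@np.array(o["contact_force"]),P[0].round(3)[:,2])
E
```

```text
t: 7.12
eef_pos: [0.5824, 0.0006, 0.0843]
tool_rot: [-0.032, 0.131, 0.957, -0.257]
contact_force: [-0.0, -0.2, -2.1]
gripper_width: 0.491
spigot top in tool mm [-5.23822498  0.10654768 18.6932257 ] [-0.01410704  0.83722925  1.94253122] [-0.128 -0.483 -0.866]
```

```bash
cat > f.py <<'E'
from j import *
o=get_obs();P=pose(o)
X=np.array([.5851,-.0097,.0681]);print("spigot top in tool mm",P[0].T@(X-P[1])*1e3,"F tool", (P[0].T@np.array(o["contact_force"])).round(1),"T",(P[0].T@np.array(o["torque"])).round(2),P[0].round(3)[:,2])
E
python3 -m handwheel '[-0.03,-0.1,-0.17,0,0,0,0.2,-0.05,-0.19,-0.35,0,0,0,0.2,-0.05,-0.19,-0.35,0,0,0,0.2,-0.05,-0.19,-0.35,0,0,0,0.2]'; python3 f.py;python3 -m handwheel '[-0.02,-0.07,-0.13,0,0,0,0.2,-0.04,-0.14,-0.26,0,0,0,0.2,-0.04,-0.14,-0.26,0,0,0,0.2,-0.04,-0.14,-0.26,0,0,0,0.2]'; python3 f.py
```

```text
t: 7.45
eef_pos: [0.5821, -0.001, 0.0813]
tool_rot: [-0.031, 0.131, 0.957, -0.257]
contact_force: [-1.4, 2.3, 2.8]
gripper_width: 0.489
spigot top in tool mm [-5.09433019e+00  6.37957763e-03  1.52470353e+01] F tool [ 1.9  0.2 -3.3] T [-0.34  0.31 -0.01] [-0.127 -0.483 -0.866]
t: 7.78
eef_pos: [0.5822, -0.001, 0.0812]
tool_rot: [-0.031, 0.131, 0.957, -0.256]
contact_force: [-7.0, 8.1, 20.0]
gripper_width: 0.487
spigot top in tool mm [-5.05715224 -0.07098426 15.1709704 ] F tool [  8.8  -4.8 -20.4] T [0.96 1.56 0.01] [-0.126 -0.483 -0.867]
```

```bash
python3 - <<'E'
from j import *
im=read_camera("wrist")[:,:,::-1].copy();s=read_camera("side")[:,:,::-1].copy();cv2.imwrite("pics/w7f.png",im)
a=cv2.resize(s[195:275,300:400],(600,480),interpolation=2);b=im[180:460,160:480]
cv2.imwrite("pics/m7.png",np.hstack([a[:,:440],cv2.resize(b,(360,315))[:,:],][:1]) if 0 else np.vstack([a[:380],cv2.resize(b,(600,525))[:220]]))
A=rim(im,(316,315),(70,115),np.arange(196,345,4),155,18);B=rim(im,(317,369),(44,75),np.r_[235:306:5],140,20)
print(fit(A,B))
E
python3 f.py
```

```text
(array([-5.93033247,  0.01111173, 10.54930436]), np.float64(0.09608357360441552), np.float64(0.11225324660026649))
spigot top in tool mm [-5.07485588 -0.03540721 15.10404747] F tool [  8.3  -4.2 -21.1] T [0.93 1.61 0.15] [-0.127 -0.483 -0.867]
```

View pics/m7.png

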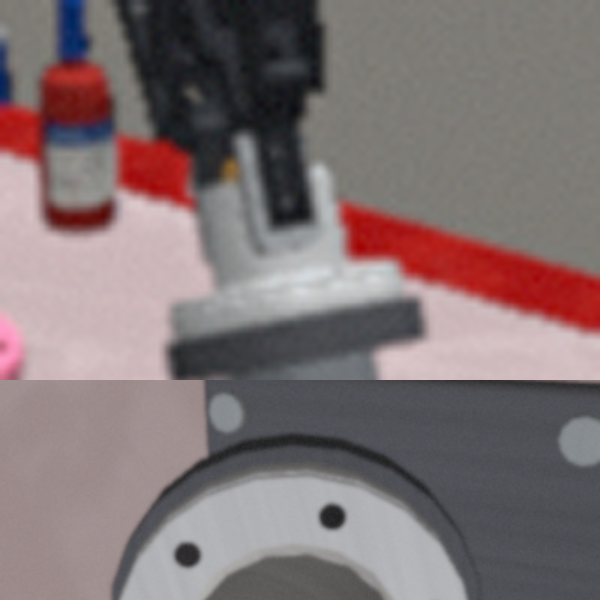

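Both views show the hub flange flat on the disc, with no visible gap and even all round. Release, back off, check.

```bash
python3 -m handwheel '[0,0,0,0,0,0,0.2,0,0,0,0,0,0,0.6,0,0,0,0,0,0,1,0,0,0,0,0,0,1,0,0,0,0,0,0,1,0,0,0,0,0,0,1]'; python3 -m handwheel '[0.25,0.96,1.7,0,0,0,1,0.5,1.9,3.5,0,0,0,1,1,3.9,7,0,0,0,1,1.5,5.8,10.4,0,0,0,1,1.5,5.8,10.4,0,0,0,1,1.5,5.8,10.4,0,0,0,1,1.5,5.8,10.4,0,0,0,1,1.5,5.8,10.4,0,0,0,1]';  python3 -m handwheel '[0,0,0,0,0,0,1,0,0,0,0,0,0,1,0,0,0,0,0,0,1,0,0,0,0,0,0,1,0,0,0,0,0,0,1]'; python3 - <<'E'
from j import *
o=get_obs();P=pose(o);im=read_camera("wrist")[:,:,::-1].copy();cv2.imwrite("pics/w8.png",im);np.savez("pics/w8.npz",R=P[0],p=P[1])
s=read_camera("side")[:,:,::-1].copy();cv2.imwrite("pics/s8.png",s)
t=read_camera("top")[:,:,::-1].copy();cv2.imwrite("pics/t8.png",t)
cv2.imwrite("pics/m8.png",np.vstack([cv2.resize(s[195:275,300:400],(480,384),interpolation=2)[:300],cv2.resize(im[:300],(480,225))]))
print(P[1],P[0][:,2])
for n,i in(("side",s),("top",t),("wrist",im)):print(n,*blobs(i,(8,110,60),(25,255,255),20),sep="\n ")
E
```

```text
t: 8.38
eef_pos: [0.582, -0.0014, 0.0809]
tool_rot: [-0.031, 0.131, 0.957, -0.257]
contact_force: [0.6, -0.6, 0.0]
gripper_width: 1.0
t: 9.05
eef_pos: [0.5959, 0.0553, 0.1837]
tool_rot: [-0.032, 0.131, 0.957, -0.258]
contact_force: [-0.3, -0.5, -0.5]
gripper_width: 0.996
t: 9.47
eef_pos: [0.5959, 0.0552, 0.1835]
tool_rot: [-0.033, 0.131, 0.957, -0.258]
contact_force: [0.6, 0.7, 1.6]
gripper_width: 0.999
[0.59586458 0.0551798  0.18347775] [-0.13007796 -0.48445041 -0.86509394]
side
 ([219.5, 203.8], [214, 201, 11, 7], 52)
 ([342.3, 222.1], [337, 221, 12, 4], 28)
 ([186.8, 244.7], [179, 232, 17, 24], 249)
 ([284.8, 235.9], [280, 233, 11, 7], 62)
 ([206.2, 244.2], [205, 240, 3, 11], 25)
 ([226.2, 244.1], [221, 241, 11, 7], 59)
 ([399.9, 334.1], [353, 300, 68, 60], 1228)
top
 ([568.8, 89.9], [565, 86, 9, 9], 66)
 ([342.4, 207.3], [338, 202, 10, 12], 91)
 ([286.6, 240.1], [281, 235, 12, 11], 99)
 ([512.1, 244.2], [510, 234, 5, 21], 86)
 ([270.7, 293.0], [268, 288, 6, 11], 41)
 ([534.3, 309.8], [527, 305, 18, 11], 103)
 ([572.6, 324.4], [560, 312, 28, 34], 536)
 ([454.0, 477.8], [450, 475, 9, 5], 25)
wrist
 ([539.2, 99.4], [514, 75, 52, 49], 1988)
 ([3.0, 110.4], [0, 99, 8, 27], 178)
 ([62.6, 224.7], [47, 205, 31, 42], 892)
 ([322.2, 261.7], [302, 241, 42, 42], 1391)
```

View pics/m8.png

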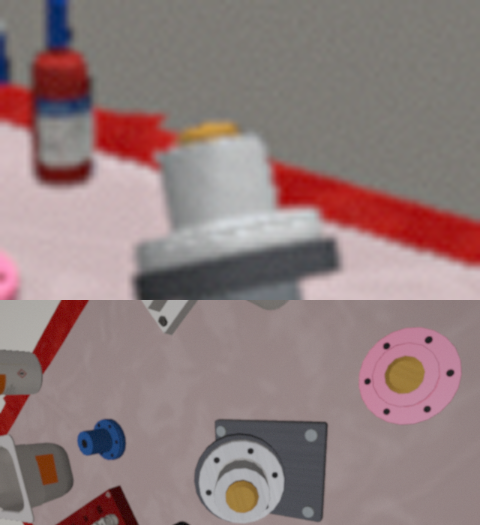

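The hub sits flush on the disc and stays put with the gripper clear. Now triangulate the hub's spigot, and the cap from the images I already have.

```bash
python3 - <<'E'
from j import *
d=np.load("pics/w8.npz");P=(d["R"],d["p"])
rs,rt,rw=ray("side",(342.3,222.1)),ray("top",(342.4,207.3)),ray("wrist",(322.2,261.7),P)
H,r=tri([rs,rt,rw]);print("hub spigot",H,r, tri([rt,rw]))
n=np.array([.1294,.483,.866]);T=np.array([.5851,-.0097,.0681]);D=H-T;print("along n mm (46)",D@n*1e3,"lateral",(D-n*(D@n))*1e3)
im=cv2.imread("pics/w8.png");b=blobs(im,(100,110,30),(125,255,255),100);print(b)
t=cv2.imread("pics/t8.png");print(blobs(t,(105,110,30),(125,255,255),100))
print("cap ",proj("wrist",(.5045,-.2495,.03),P))
E
```

```text
hub spigot [0.59008517 0.01468569 0.10826277] [0.0016170149043368848, 0.0018064029356252209, 0.0006685895510995617] (array([0.59157139, 0.01300009, 0.10469832]), [0.0004252238730098763, 0.0004252238730097922])
along n mm (46) 47.204326733085566 lateral [-1.12306778  1.58600516 -0.7161816 ]
[([137.7, 186.7], [104, 160, 63, 53], 2339)]
[([456.3, 254.6], [444, 242, 26, 26], 504)]
cap  [125.58842782 187.39143853]
```

```bash
python3 -m handwheel '[-0.5,-2,3,0,0,0,1,-2,-6,3,6,-1.7,0,1,-3,-10,3,12,-3.3,0,1,-4.3,-14,3,18,-5,0,1,-5.5,-18,3,24,-6.6,0,1,-6.7,-22,3,29,-8,0,1,-8,-26,3,29,-8,0,1,-9.1,-30,2,29,-8,0,1]' 60;python3 -m handwheel '[0,-0.5,0,0,0,0,1,0,-0.5,0,0,0,0,1,0,-0.5,0,0,0,0,1,0,-0.5,0,0,0,0,1,0,-0.5,0,0,0,0,1,0,-0.5,0,0,0,0,1,0,-0.5,0,0,0,0,1]'; python3 - <<'E'
from j import *
o=get_obs();P=pose(o);im=read_camera("wrist")[:,:,::-1].copy();cv2.imwrite("pics/w9.png",im);np.savez("pics/w9.npz",R=P[0],p=P[1])
print(P[1],P[0].round(3)[:,2],P[0].round(3)[:,0],o["q"].round(2))
print(blobs(im,(100,110,30),(125,255,255),300),proj("wrist",(.5045,-.2495,.046),P),proj("wrist",(.5045,-.2495,.012),P))
E
```

```text
t: 10.28
eef_pos: [0.5047, -0.2457, 0.2069]
tool_rot: [0.004, 0.139, 0.99, -0.0]
contact_force: [1.6, -0.2, -0.1]
gripper_width: 1.001
t: 10.87
eef_pos: [0.5053, -0.2494, 0.2069]
tool_rot: [0.004, 0.138, 0.99, -0.0]
contact_force: [0.4, -0.1, 0.6]
gripper_width: 1.0
[ 0.50533112 -0.24936707  0.20688496] [ 0.008 -0.002 -1.   ] [-0.962  0.273 -0.008] [ 0.08  0.32  0.33  1.88 -0.13  0.95  1.77]
[([316.3, 209.7], [282, 175, 70, 71], 3626)] [315.78190417 220.31228362] [315.82316834 210.7347379 ]
```

View pics/w9.png

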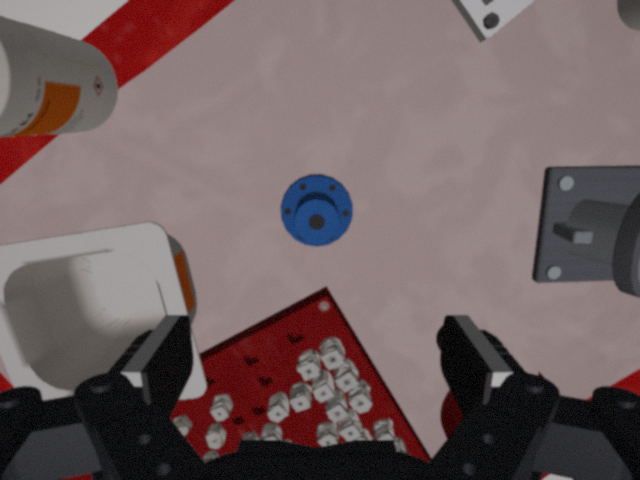

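The blue cap's flange is at (316,210) and the top of its boss at (316,221), within 1 px of the prediction from the top view. Descend and grip.

```bash
python3 -m handwheel '[-0.1,0.05,-4,0.1,0.4,0,1,-0.1,0.05,-8,0.1,0.4,0,1,-0.1,0.05,-12,0.1,0.4,0,1,-0.1,0.05,-15,0.1,0.4,0,1,-0.1,0.05,-17,0.1,0.4,0,1,-0.1,0.05,-17,0.1,0.4,0,1,-0.1,0.05,-17,0.1,0.4,0,1,-0.1,0.05,-17,0.1,0.4,0,1]' 60; python3 -c "
from h import *;P=pose();print(P[1],P[0][:,2].round(4),P[0].T@(np.array([.5045,-.2492,.02])-P[1]))"
```

```text
t: 11.58
eef_pos: [0.5052, -0.2496, 0.0382]
tool_rot: [0.002, 0.138, 0.99, -0.0]
contact_force: [0.6, -0.3, 1.0]
gripper_width: 0.997
[ 0.50524124 -0.24955582  0.03819387] [ 3.e-03 -8.e-04 -1.e+00] [0.0008667  0.00013975 0.01819127]
```

```bash
python3 -m handwheel '[-0.1,0.03,-0.9,0,0.1,0,1,-0.1,0.03,-1.8,0,0.1,0,1,-0.1,0.03,-1.8,0,0.1,0,1,-0.1,0.03,-1.8,0,0.1,0,1]'; python3 -m handwheel '[0,0,0,0,0,0,0.1,0,0,0,0,0,0,0.1,0,0,0,0,0,0,0.1,0,0,0,0,0,0,0.1,0,0,0,0,0,0,0.1,0,0,0,0,0,0,0.1,0,0,0,0,0,0,0.1,0,0,0,0,0,0,0.1]' 60;  python3 -m handwheel '[0,0,1,0,0,0,0.1,0,0,5,0,0,0,0.1,0,0,9,0,0,0,0.1,0,0,13,0,0,0,0.1,0,0,17,0,0,0,0.1,0,0,20,0,0,0,0.1,0,0,20,0,0,0,0.1,0,0,20,0,0,0,0.1]'
```

```text
t: 11.92
eef_pos: [0.504, -0.2491, 0.02]
tool_rot: [0.0, 0.138, 0.99, -0.0]
contact_force: [0.1, -0.0, 0.8]
gripper_width: 0.998
t: 12.58
eef_pos: [0.5043, -0.2492, 0.0205]
tool_rot: [0.001, 0.138, 0.99, -0.0]
contact_force: [-0.6, -0.1, 5.1]
gripper_width: 0.381
t: 13.25
eef_pos: [0.5051, -0.2496, 0.2227]
tool_rot: [0.003, 0.138, 0.99, -0.0]
contact_force: [-0.2, 0.1, -2.1]
gripper_width: 0.374
```

```bash
python3 -m handwheel '[3,4,1,0,0,0,0.1,5,8,1,-6,1.6,0,0.1,7.3,12,1,-12,3.3,0,0.1,9.6,16,1,-18,5,0,0.1,12,20,1,-24,6.6,0,0.1,14.5,24,0,-29,8,0,0.1,17,28,-1,-29,8,0,0.1,18,30,-1,-29,8,0,0.1]'; python3 -m handwheel '[0,0,0,0,0,0,0.1,0,0,0,0,0,0,0.1,0,0,0,0,0,0,0.1,0,0,0,0,0,0,0.1,0,0,0,0,0,0,0.1,0,0,0,0,0,0,0.1,0,0,0,0,0,0,0.1,0,0,0,0,0,0,0.1]'; python3 - <<'E'
from j import *
o=get_obs();P=pose(o);im=read_camera("wrist")[:,:,::-1].copy();cv2.imwrite("pics/w10.png",im);np.savez("pics/w10.npz",R=P[0],p=P[1])
print(P[1],P[0].round(3).tolist(),o["q"].round(2),get_obs()["eef_pos"])
print(proj("wrist",(.5905,.014,.1095),P),*blobs(im,(8,100,60),(25,255,255),300),sep="\n")
E
```

```text
t: 13.92
eef_pos: [0.6733, 0.0363, 0.2108]
tool_rot: [-0.033, 0.129, 0.957, -0.259]
contact_force: [1.5, -1.2, -0.8]
gripper_width: 0.375
t: 14.58
eef_pos: [0.6732, 0.0356, 0.2113]
tool_rot: [-0.033, 0.13, 0.957, -0.259]
contact_force: [0.3, -0.7, -1.3]
gripper_width: 0.376
[0.67318752 0.03560915 0.21133174] [[-0.964, 0.232, -0.131], [0.266, 0.833, -0.486], [-0.003, -0.503, -0.864]] [-0.56  0.66  0.34  1.45  0.25  1.34  0.95] [0.67323831 0.035874   0.21124566]
[341.35481071 116.33685533]
([10.0, 38.8], [0, 23, 23, 33], 669)
([343.9, 117.5], [324, 96, 42, 44], 1423)
([74.8, 152.8], [60, 133, 29, 41], 867)
```

View pics/w10.png

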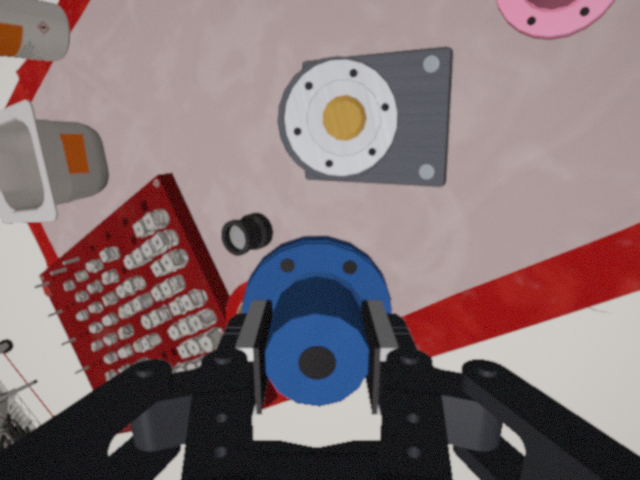

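The hub's spigot is at (344,117), concentric with its flange, so the view is along the axis. The cap is held square, its boss top at about (317,361).

```bash
python3 - <<'E'
from j import *
im=cv2.imread("pics/w10.png");g=np.repeat(im[:,:,:1],3,2).copy()
hsv=cv2.cvtColor(im,cv2.COLOR_BGR2HSV);g[(hsv[...,1]<120)]=0
print("col 330 blue", im[228:250,330,0].tolist(), im[300:330,330,0].tolist())
A=rim(g,(317,312),(50,95),np.arange(200,341,4),100,18);B=rim(g,(317,357),(30,60),np.r_[50:131:5,235:306:5],90,15)
print(A.round(0).tolist(),B.round(0).tolist())
for a,b in((A,B),(A,B[:0]),(A[:0],B)): print(fit(a,b,.030,.017))
d=np.load("pics/w10.npz");P=(d["R"],d["p"]);e=np.load("pics/w8.npz");P8=(e["R"],e["p"])
rs,rt=ray("side",(342.3,222.1)),ray("top",(342.4,207.3));r8=ray("wrist",(322.2,261.7),P8);r10=ray("wrist",(343.9,117.5),P)
for q in([rs,rt,r8,r10],[rt,r8,r10],[r8,r10]):
    H,r=tri(q);print(H,np.round(r,4),"in tool mm",P[0].T@(H-P[1])*1e3)
H=np.array([.5909,.0133,.1103]);print("nominal in tool",P[0].T@(H-P[1])*1e3)
E
```

```text
col 330 blue [160, 159, 159, 160, 159, 160, 158, 148, 126, 88, 73, 77, 83, 96, 100, 101, 120, 136, 141, 145, 143, 142] [69, 72, 75, 70, 74, 70, 71, 71, 70, 71, 74, 70, 73, 72, 74, 99, 122, 140, 146, 147, 146, 150, 148, 148, 149, 149, 148, 150, 149, 148]
[[246.0, 286.0], [248.0, 281.0], [251.0, 277.0], [253.0, 272.0], [256.0, 268.0], [259.0, 264.0], [263.0, 260.0], [267.0, 256.0], [271.0, 253.0], [275.0, 250.0], [280.0, 247.0], [285.0, 245.0], [289.0, 244.0], [294.0, 242.0], [299.0, 240.0], [304.0, 239.0], [309.0, 239.0], [314.0, 239.0], [320.0, 239.0], [325.0, 239.0], [330.0, 240.0], [335.0, 241.0], [340.0, 243.0], [345.0, 244.0], [350.0, 245.0], [353.0, 249.0], [358.0, 251.0], [362.0, 254.0], [367.0, 256.0], [371.0, 260.0], [374.0, 264.0], [377.0, 268.0], [380.0, 273.0], [383.0, 277.0], [385.0, 282.0], [387.0, 287.0]] [[349.0, 395.0], [345.0, 398.0], [342.0, 400.0], [338.0, 402.0], [334.0, 403.0], [329.0, 404.0], [325.0, 405.0], [321.0, 406.0], [317.0, 406.0], [313.0, 406.0], [309.0, 405.0], [304.0, 404.0], [300.0, 404.0], [296.0, 403.0], [292.0, 400.0], [288.0, 398.0], [285.0, 396.
[... 473 characters left out ...]
ay([-1.84318953,  0.04155575, 10.105575  ]), np.float64(nan), np.float64(0.12104758261705041))
[0.5904767  0.01468655 0.10798658] [0.0019 0.0017 0.0004 0.0009] in tool mm [ 74.52185675  15.44040978 110.30476277]
[0.59126662 0.01327138 0.10533059] [0.0006 0.0003 0.0003] in tool mm [ 73.39313799  15.78179291 113.18407276]
[0.59097961 0.01345616 0.10535671] [0. 0.] in tool mm [ 73.71887209  15.85602978 113.10930933]
nominal in tool [ 73.73700381  13.21980947 108.92399184]j.py:15: RuntimeWarning: Mean of empty slice.
  r=least_squares(f,[0,0,.0075],loss="soft_l1",f_scale=.0003);return r.x*1e3,np.abs(r.fun[:len(a)]).mean()*1e3,np.abs(r.fun[len(a):]).mean()*1e3
  ret = ret.dtype.type(ret / rcount)
```

```bash
python3 -m handwheel '[-3.5,1.6,-0.4,0,0,0,0.1,-6.9,3.2,-0.8,0,0,0,0.1,-6.9,3.2,-0.8,0,0,0,0.1,-7.3,1.8,-3.3,0,0,0,0.1,-7.7,0.5,-5.7,0,0,0,0.1,-7.9,-0.5,-7.4,0,0,0,0.1,-7.9,-0.5,-7.4,0,0,0,0.1,-7.9,-0.5,-7.4,0,0,0,0.1]';python3 -m handwheel '[0,0,0,0,0,0,0.1,0,0,0,0,0,0,0.1,0,0,0,0,0,0,0.1,0,0,0,0,0,0,0.1,0,0,0,0,0,0,0.1,0,0,0,0,0,0,0.1,0,0,0,0,0,0,0.1,0,0,0,0,0,0,0.1]'; cat > f.py <<'E'
from j import *
o=get_obs();P=pose(o)
X=np.array([.591,.0130,.108]);print("hub spigot top in tool mm",P[0].T@(X-P[1])*1e3,"F tool", (P[0].T@np.array(o["contact_force"])).round(1),"T",(P[0].T@np.array(o["torque"])).round(2),P[0].round(3)[:,2])
E
python3 - <<'E'
from j import *
P=pose();im=read_camera("wrist")[:,:,::-1].copy();cv2.imwrite("pics/w11.png",im);s=read_camera("side")[:,:,::-1].copy();cv2.imwrite("pics/s11.png",s)
I=(np.eye(3),np.zeros(3))
for z in(.034,.0395):print(z,proj("wrist",[-.0016,0,z],I))
cv2.imwrite("pics/m11.png",np.vstack([cv2.resize(s[165:275,290:410],(600,550),interpolation=2)[:380],cv2.resize(im[180:460,160:480],(600,525))[:220]]))
E
python3 f.py
```

```text
t: 15.3
eef_pos: [0.594, 0.0304, 0.1372]
tool_rot: [-0.034, 0.13, 0.957, -0.259]
contact_force: [-0.3, 0.0, -1.3]
gripper_width: 0.378
t: 15.97
eef_pos: [0.594, 0.0305, 0.1373]
tool_rot: [-0.034, 0.13, 0.957, -0.259]
contact_force: [0.2, 1.1, -0.8]
gripper_width: 0.381
0.034 [316.37105317 290.43149399]
0.0395 [316.37349929 285.89662666]
hub spigot top in tool mm [-1.73347987 -0.42767928 34.08328746] F tool [-0.2  2.2  0.8] T [-0.72 -0.02  0.04] [-0.132 -0.486 -0.864]
```

View pics/m11.png

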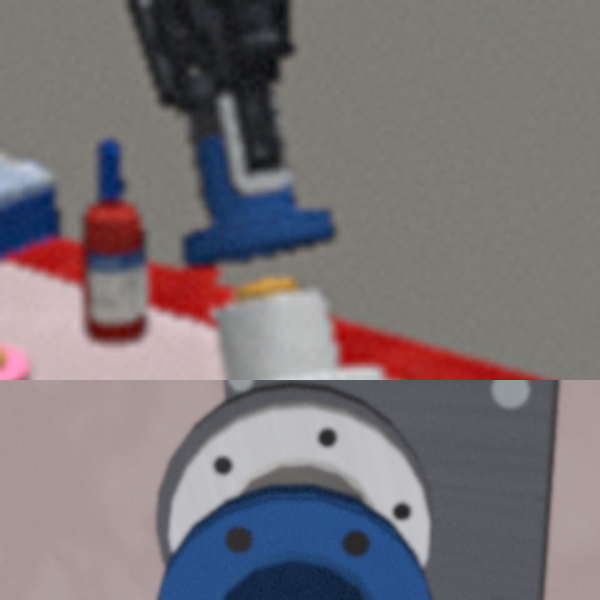

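The cap is parallel to the hub and about 12 mm above it; its flange centre (296) is within about 1 mm of the hub flange centre (299.5). Descend along the axis.

```bash
python3 -m handwheel '[-0.06,-0.24,-0.44,0,0,0,0.1,-0.13,-0.48,-0.87,0,0,0,0.1,-0.2,-0.72,-1.3,0,0,0,0.1,-0.2,-0.72,-1.3,0,0,0,0.1,-0.2,-0.72,-1.3,0,0,0,0.1,-0.2,-0.72,-1.3,0,0,0,0.1]'; python3 f.py; python3 -m handwheel '[-0.02,-0.07,-0.13,0,0,0,0.1,-0.04,-0.14,-0.26,0,0,0,0.1,-0.04,-0.14,-0.26,0,0,0,0.1,-0.04,-0.14,-0.26,0,0,0,0.1]'; python3 f.py
```

```text
t: 16.57
eef_pos: [0.5919, 0.0231, 0.1241]
tool_rot: [-0.034, 0.13, 0.956, -0.259]
contact_force: [-0.5, 0.4, -1.5]
gripper_width: 0.379
hub spigot top in tool mm [-1.81800038 -0.46133778 18.95870472] F tool [0.6 0.9 1.2] T [-0.71  0.07  0.01] [-0.133 -0.487 -0.863]
t: 16.9
eef_pos: [0.5916, 0.0217, 0.1216]
tool_rot: [-0.034, 0.13, 0.956, -0.259]
contact_force: [0.1, 0.4, -1.1]
gripper_width: 0.373
hub spigot top in tool mm [-1.76476602 -0.52587162 16.1001623 ] F tool [0.  0.8 0.7] T [-0.69  0.01 -0.02] [-0.132 -0.487 -0.864]
```

```bash
python3 -m handwheel '[-0.02,-0.07,-0.13,0,0,0,0.1,-0.03,-0.12,-0.22,0,0,0,0.1,-0.03,-0.12,-0.22,0,0,0,0.1,-0.03,-0.12,-0.22,0,0,0,0.1]'; python3 f.py; python3 -m handwheel '[-0.02,-0.05,-0.1,0,0,0,0.1,-0.03,-0.1,-0.17,0,0,0,0.1,-0.03,-0.1,-0.17,0,0,0,0.1,-0.03,-0.1,-0.17,0,0,0,0.1]'; python3 f.py
```

```text
t: 17.23
eef_pos: [0.5917, 0.0217, 0.1214]
tool_rot: [-0.034, 0.13, 0.957, -0.259]
contact_force: [-4.5, 4.9, 14.7]
gripper_width: 0.379
hub spigot top in tool mm [-1.58700072 -0.68007638 15.95676087] F tool [  5.6  -4.3 -14.5] T [0.2  1.12 0.01] [-0.131 -0.486 -0.864]
t: 17.57
eef_pos: [0.5919, 0.0218, 0.1213]
tool_rot: [-0.033, 0.13, 0.957, -0.258]
contact_force: [-3.0, 5.1, 12.1]
gripper_width: 0.375
hub spigot top in tool mm [-1.38576144 -0.9123835  15.89005022] F tool [  4.2  -2.5 -12.5] T [0.03 0.9  0.02] [-0.13  -0.485 -0.865]
```

By TCP travel, the two contact poses differ by 47.0 mm along the axis. Stacked flush would be 46 mm plus the 1 mm difference in grip height, so the cap is home. Release and retreat.

```bash
python3 -m handwheel '[0,0,0,0,0,0,0.1,0,0,0,0,0,0,0.6,0,0,0,0,0,0,1,0,0,0,0,0,0,1,0,0,0,0,0,0,1,0,0,0,0,0,0,1]'; python3 -m handwheel '[0.25,0.96,1.7,0,0,0,1,0.5,1.9,3.5,0,0,0,1,1,3.9,7,0,0,0,1,1.5,5.8,10.4,0,0,0,1,1.5,5.8,10.4,0,0,0,1,1.5,5.8,10.4,0,0,0,1,1.5,5.8,10.4,0,0,0,1,1.5,5.8,10.4,0,0,0,1]';  python3 -m handwheel '[0,0,0,0,0,0,1,0,0,0,0,0,0,1,0,0,0,0,0,0,1,0,0,0,0,0,0,1]'; python3 - <<'E'
from j import *
P=pose();im=read_camera("wrist")[:,:,::-1].copy();s=read_camera("side")[:,:,::-1].copy();t=read_camera("top")[:,:,::-1].copy()
cv2.imwrite("pics/m12.png",np.vstack([cv2.resize(s[165:275,220:450],(690,330),interpolation=2),cv2.resize(im[:360],(480,270)) if 0 else np.hstack([cv2.resize(im[:360],(480,270)),cv2.resize(t[150:310,230:430],(210,168))[[*range(168)]+[167]*102]])]))
n=np.array([.1294,.483,.866]);O=np.array([.584,-.0125,.064])
ts=cv2.imread("pics/top0.png")
for k,(u,v) in dict(jar=(331,294),bottle=(256,188),loupe=(416,188)).items():
    a=ts[v-14:v+14,u-14:u+14].astype(int);b=t[v-14:v+14,u-14:u+14].astype(int);print(k,"mean abs image change",abs(a-b).mean().round(1))
print("boss top expected wrist/side",proj("wrist",O+n*.092,P),proj("side",O+n*.092))
E
```

```text
t: 18.07
eef_pos: [0.5918, 0.0216, 0.1211]
tool_rot: [-0.033, 0.13, 0.957, -0.258]
contact_force: [0.6, 0.5, 0.3]
gripper_width: 0.997
t: 18.73
eef_pos: [0.6058, 0.0783, 0.2238]
tool_rot: [-0.034, 0.13, 0.956, -0.259]
contact_force: [0.5, 0.2, -0.5]
gripper_width: 0.993
t: 19.07
eef_pos: [0.6056, 0.0779, 0.2234]
tool_rot: [-0.035, 0.13, 0.956, -0.259]
contact_force: [0.9, -0.1, -0.9]
gripper_width: 1.0
jar mean abs image change 25.6
bottle mean abs image change 14.8
loupe mean abs image change 20.0
boss top expected wrist/side [316.01327126 254.21736102] [340.26928975 201.58743435]
```

View pics/m12.png

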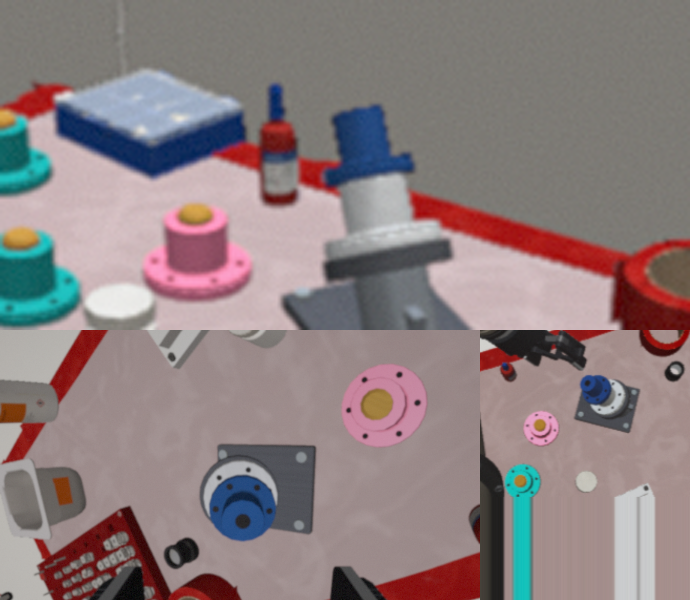

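The cap sits flush on the hub and the hub flush on the stand. The cap's boss top is within 1 px of where full seating predicts in the side view. In the top view the jar (331,295), bottle (257,188) and loupe (416,189) are where they started. Handing in.

```bash
python3 -c "
from station import *
print(hand_in())"
```

```text
the job is handed in; nothing more can be done
None
```

The aluminium hub is seated on the stand's spigot and the blue cap on the hub's spigot. Both are released, and I handed the job in at about 19 s with the gripper clear of everything.

**What the last checks showed:**
- **Seating:** both parts met the stop with a firm contact of about 15–20 N. The two contact heights differ by 47.0 mm along the axis; 46 mm plus the 1 mm difference in grip height was expected.
- **Final pictures:** both flanges lie flush. The cap's boss top is within about 1 px of the fully seated prediction in the side view.
- **Bystanders:** the jar, bottle and loupe are within about 1 px of their starting positions in the top view.

**What disagreed:**
- **Image difference:** a raw before/after comparison around the jar, bottle and loupe gave non-zero values (15–26 grey levels). I did not find the cause, but their positions match.
- **Spigot heights:** the triangulated heights came out about 2 mm below the nominal ones. I relied on contact force and the wrist camera for the final approach.
- **Hub grip:** the hub was gripped about 5 mm off centre along the pads. I measured this with the wrist camera and corrected for it before seating.

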